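# Gauge the sleeves and draw the press's magazine rod

## Task

One of the two steel sleeves standing on the bench has the wrong bore: slide the one that fits over the gauge pin and leave it there, fully home and let go, and put the other in the grey scrap tray, leaving everything else on the bench where it is. Then pull the sprung magazine rod of the orange sleeve press straight up by its black knob until the dark length band on the rod has just come fully out of the brass mouth (55 mm of pull). Do not put the rod back: finish while still holding it at that mark, so that the magazine stays open for loading.

Things in the scene. Friction and masses are not known exactly. Their poses are not given: they have to be found in the camera images.
- sleeve_1: plain steel sleeve, a tube of 28 mm outside diameter, 40 mm long, about 0.13 kg, standing on end on the bench at the start. Of the two one has a 17 mm bore (slides onto the 15 mm pin), the other 12 mm (stops on the pin's tip, about 27 mm short of home); which is which is not told. Origin: centre of its lower end, z up its axis
- sleeve_2: the second sleeve: plain steel sleeve, a tube of 28 mm outside diameter, 40 mm long, about 0.13 kg, standing on end on the bench at the start. Of the two one has a 17 mm bore (slides onto the 15 mm pin), the other 12 mm (stops on the pin's tip, about 27 mm short of home); which is which is not told. Origin: centre of its lower end, z up its axis
- gauge: fixed gauge stand: dark steel block 85 x 65 x 18 mm (x, y, z) with one upright polished steel pin in its middle, 15 mm diameter, 30 mm tall above the block, its top 6 mm tapering to 9 mm diameter. Origin: centre of the block's underside on the bench. A sleeve that fits is home when its lower end rests on the block's top, 18 mm above the bench
- pin_foot (a point): on the pin's axis at the block's top face (18 mm above the bench); the pin's tip is 30 mm above this point
- tray: fixed open scrap tray of grey plastic, 150 x 120 x 30 mm (x, y, z), walls and floor 4 to 5 mm. Origin: centre of its underside, x along the long side
- press: fixed bench-top sleeve press: two orange housings, 110 mm high at most, to 0.13 m on its +y side and 0.19 m on its -y side, then a white control box to 0.30 m; 0.10 m to the front (spindles to 0.13 m), 0.11 m to the back. Between the housings stands the steel magazine with the vertical 24 mm spring barrel on top. Origin: on the bench under the rod axis, z up, front towards -x
- mouth (a point): centre of the brass mouth at the top of the spring barrel, 211 mm above the bench, 21 mm diameter; the rod comes out of it straight up
- knob (a point): black grooved cylindrical knob on the upper end of the 10 mm steel rod, 28 mm diameter, 30 mm tall; this point: centre of its underside, 6 mm above the mouth when the rod is in (217 mm above the bench), z up. It rises with the rod
- rod (a joint): how far the rod is pulled out (m): 0 in (start), hard end stop at 0.065. The inner spring pulls it back in, and with the weight it takes about 5.5 N to lift at 0 and 13 N at 0.055; it returns when let go. A dark band 8 mm wide on the rod is hidden in the barrel at the start; at 0.055 its lower edge is level with the mouth, at 0.0615 6.5 mm of bare steel rod show below it
- collar: bystander: dark steel ring lying flat, 40 mm diameter, 12 mm high; origin centre of underside
- driver: bystander: screwdriver, 170 mm long, lying flat
- spanner: bystander: open spanner, 150 mm long, lying flat
- oil: bystander: white oil bottle, 40 mm diameter, 100 mm tall; origin centre of underside
- caliper: bystander: digital caliper, 200 mm long, 12 mm high, lying flat
- tin: bystander: open aluminium tin, 64 mm diameter, 38 mm tall; origin centre of underside
There are look-alikes about, which are no part of the job. What is shaped like the sleeve_2 but brown or green is not meant. Leave any turquoise look-alike of the sleeve_1 alone.

How it is judged:
By the outcome, as a careful person would: the job done as asked, in the order asked, and still so for the second after the job is handed in, while the arm keeps its last pose, push and grip.
It also fails if it takes over 64 s, if anything falls off the work surface, if the arm or the gripper's body presses on something with over 40 N, if the wrist force passes 120 N, or if a joint passes its speed limit or range.

## Robot

A 7-joint arm with a two-finger parallel gripper is mounted at the origin on the work surface. World frame = base frame: x ahead of the robot, y to its left, z up, the work surface at z = 0. Lengths are in mm, angles in rad, forces in N, time in s.
With the tool pointing down it reaches from about 425 to 875 mm from the base axis. Payload 8.4 kg.
Tool frame: the origin (TCP) lies at the very end of the fingers, on their centre line; the grasp point (between the pads) lies 19 mm behind it; y points along the fingers, z is the direction in which the jaws open and shut, and the axes are right-handed (so a half turn about y gives the same grasp; the last joint's range is limited). The gripper opens to 87 mm and grips with 3 to 60 N. Pads are 19 mm wide; open, the fingers measure 117 mm over their backs; the gripper's body (75 mm by 190 mm) begins 51 mm behind the grasp point.
Start: joints at [1.14, 0.333, 0.04, 1.465, -0.013, 1.343, -0.059], TCP at [211.711, -614.526, 222.546] pointing down, gripper open.
Joint ranges: [-2.58, 2.58], [-0.38, 2.09], [-1.3, 1.39], [0.25, 2.4], [-1.5, 4.64], [0.08, 2.09], [-2.65, 2.65]. Speed limits (rad/s): [2.22, 2.22, 2.79, 2.79, 3.14, 3.14, 3.14].

## Interface

Orientations are given as a unit quaternion [w, x, y, z].
In Python, from workcell import ctrl gives the robot as it stands.
- The arm moves only by the tool arm_command, never from a script. Its argument "commands" is a list of rows, each an object with "linear": the shift along the tool's x, y, z in cm, a list of three; "yaw": the turn about the tool's y in rad; "grip": the opening, from 0 (shut) to 1 (fully open). In form: [{"linear": [dx, dy, dz], "yaw": yaw, "grip": grip}, ...]. A call has exactly 8 rows; each row shifts and turns the pose as measured when the row begins, along the tool's axes as they then stand; what a row does not reach is not made up. A row lasts 1/8 s, in which the tool goes at most 62.5 mm and 10.7 degrees, less where a joint would pass 70% of its speed; a pose out of reach is approached as far as the arm can. A call is refused whole if a number of a shift passes 6.25 or a number of a turn 0.188, either way. A call with a gripper value outside its range is refused whole. The fingers move at their own pace and stop on an object; "force" is the grip in N (left out, the last holds). Time passes only in rows, so rows that do not move let the fingers close, or fill a call up. It gives the time, the measured TCP pose, the force and the opening at its end, in the units of the state.
- ctrl.get_state(): the state, without advancing time (a new reading comes with each control period).
- ctrl.snapshot(name): name is "scene" or "top" or "wrist"; returns (picture, depth): 420x560x3 uint8, red, green, blue; 420x560 float32, mm along the optical axis (not along the pixel's ray), 0 where there is no reading.
- ctrl.get_calibration(name): a dict with "mtx" (3x3 intrinsics, pixels), "view" (4x4, takes a point from world to camera coordinates). Camera axes: x right, y down, z forward; pixel columns grow to the right and rows downward; lengths in mm; the calibration is good to about 2 mm. The wrist camera is an equidistant fisheye: a pixel r from the principal point sees the ray r / f radians off the axis. A picture is of the moment at which its call begins: read the wrist's pose just before it. get_calibration takes no time and is no camera call; for the wrist camera it gives the pose at the moment of the call.
- ctrl.sign_off(): hands the job in, once; it reports no verdict.
Trained networks look in the newest picture that a camera, given by its name, has taken for a name from the list of things; names that differ only in an ending like _2 or _b are one class to them, and where a whole thing is asked for, a point or a joint stands for the part that bears it (a point fixed in the world has none). Each returns a list of dicts, best first, with "conf" (0 to 1); they miss things now and then, are a little off and sometimes report something else, mostly with a low value. They report only what shows in the picture. A call takes as long as a camera call. They do not tell look-alikes from the thing itself.
- ctrl.silhouettes(label, camera): "mask" (420x560 bool, what is visible of it) and "xy" ([column, row] in pixels, amid what is visible of it).
The state is a dict: "t": time; "joints": joint angles; "joint_velocities": joint speeds; "tau": joint torques, N m; "eef_pos": TCP position; "tool_rot": TCP orientation; "contact_force": force on the tool from outside, world axes, zero at the start; "moment": the same for the moment, N m; "opening": finger opening in mm.
Only numpy, scipy, OpenCV 4.12 (cv2) and the standard library are available. Lean on these libraries where they do the work, as an engineer would, in place of code of your own. Each camera call takes 0.05 s, during which the arm holds its last target.

## Working session

There is one attempt and no reset: what is moved stays moved. The work goes in short steps, Python scripts to look and compute and a tool call to move; the robot and the scene stay as the last step left them, time stands still between calls to the robot, and variables do not carry over. Pictures are saved under pics/ and viewed, and the job is handed in when it is done.

Besides the shell and the picture viewer there is one more tool, called after "Request:" as name([rows], argument=value, ...), one row to a line, values as JSON. arm_command: Moves the arm, as the interface text tells. Its arguments: {"type":"object","properties":{"commands":{"type":"array"},"force":{"type":"number"}},"required":["commands"]}

```bash
mkdir -p pics; ls; cat > h.py <<'E'
import numpy as np, cv2, pickle
from workcell import ctrl
def snap(name,fn):
    cal=ctrl.get_calibration(name)
    p,d=ctrl.snapshot(name)
    cv2.imwrite('pics/'+fn+'.png',p[:,:,::-1]); pickle.dump((p,d,cal),open(fn+'.pkl','wb'))
    return p,d,cal
def cloud(d,cal):
    K=np.array(cal['mtx']);V=np.array(cal['view'])
    v,u=np.mgrid[0:d.shape[0],0:d.shape[1]].astype(float)
    P=np.stack([(u-K[0,2])/K[0,0]*d,(v-K[1,2])/K[1,1]*d,d],-1)
    W=(P-V[:3,3])@V[:3,:3]
    W[d<=0]=np.nan
    return W
E
python3 - <<'E'
from h import *
print(ctrl.get_state())
for n in('scene','top','wrist'):
    p,d,c=snap(n,n+'0'); print(n,c['mtx'],c['view'],(d>0).mean())
E
```

```text
pics
{'t': 0.0, 'joints': array([ 1.13982819,  0.33394016,  0.03983834,  1.46629031, -0.01339811,
        1.34333787, -0.05851554]), 'joint_velocities': array([-0.00214125, -0.00188292,  0.00087079,  0.00062427, -0.00230684,
        0.00120307, -0.00041761]), 'tau': array([-9.21344799e-04, -6.56359720e+01,  1.33537877e+00, -4.03803885e+01,
       -5.97871863e-02,  4.46786522e-02,  1.67346675e-04]), 'eef_pos': array([ 211.54409305, -614.08892306,  221.63058637]), 'tool_rot': array([ 0.11662391, -0.11689771,  0.69798876, -0.69681094]), 'contact_force': array([-1.29316476,  0.93050633, -0.68976315]), 'moment': array([0.02646383, 0.00877215, 0.00103457]), 'opening': 86.65387742982428}
scene [[391.3893364    0.         275.52716994]
 [  0.         391.3893364  208.57422756]
 [  0.           0.           1.        ]] [[-8.66094701e-01  4.99692541e-01 -1.36869966e-02  4.28773747e+02]
 [ 3.08294510e-01  5.12399324e-01 -8.01499487e-01 -6.93900029e+01]
 [-3.93490107e-01 -6.98394084e-01 -5.97838806e-01  1.32313918e+03]
 [ 0.00000000e+00  0.00000000e+00  0.00000000e+00  1.00000000e+00]] 0.9840391156462585
top [[436.44160298   0.         273.2645934 ]
 [  0.         436.44160298 214.85719218]
 [  0.           0.           1.        ]] [[ 2.29058493e-02 -9.99697236e-01  8.98652291e-03  3.37420197e+01]
 [-9.94407694e-01 -2.37097657e-02 -1.02913486e-01  5.49165733e+02]
 [ 1.03095396e-01 -6.57894671e-03 -9.94649716e-01  1.26209849e+03]
 [ 0.00000000e+00  0.00000000e+00  0.00000000e+00  1.00000000e+00]] 0.9960459183673469
wrist [[325.1922621    0.         272.96043136]
 [  0.         325.1922621  209.14618967]
 [  0.           0.           1.        ]] [[ 3.25547180e-01 -9.45525160e-01 -1.09809654e-03 -6.49440897e+02]
 [-8.99706563e-01 -3.10128424e-01  3.07161947e-01 -3.72582208e+01]
 [-2.90769900e-01 -9.90077410e-02 -9.51656625e-01  3.90907348e+02]
 [ 0.00000000e+00  0.00000000e+00  0.00000000e+00  1.00000000e+00]] 0.9961309523809524
```

View pics/scene0.png

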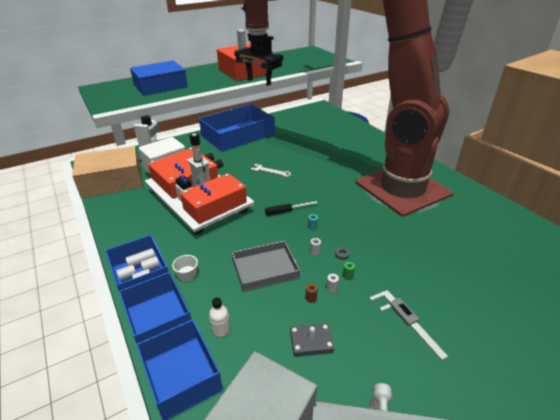

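View pics/top0.png

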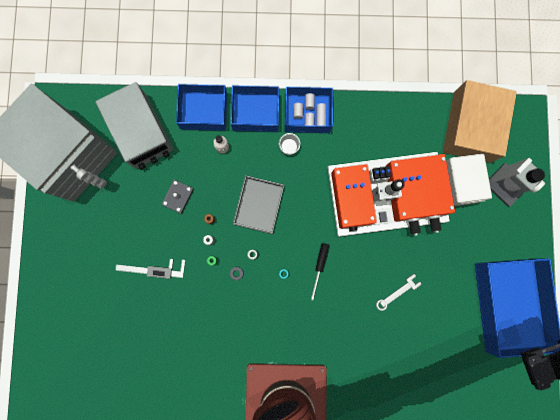

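View pics/wrist0.png

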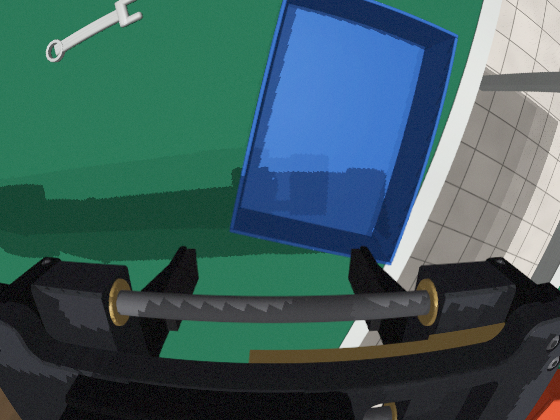

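The top view shows the two steel sleeves at about (208,240) and (252,254). The look-alikes are brown (209,218), green (211,261) and turquoise (284,273), and the collar is at (236,273). Next I'll measure positions and crop in close.

```bash
python3 - <<'E'
from h import *
p,d,c=pickle.load(open('top0.pkl','rb'))
W=cloud(d,c)
def box(n,u0,u1,v0,v1,zl,zh):
    w=W[v0:v1,u0:u1].reshape(-1,3); m=(w[:,2]>zl)&(w[:,2]<zh); w=w[m]
    if len(w)<3: print(n,len(w));return
    r=cv2.minAreaRect(w[:,:2].astype(np.float32))
    print(n,len(w),'mean',w.mean(0).round(1),'rect',np.round(r[0],1),np.round(r[1],1),round(r[2],1),'z',np.percentile(w[:,2],[5,50,95]).round(1))
box('s_a',200,217,231,249,30,50);box('s_b',244,261,246,263,30,50)
box('gauge',155,200,175,218,12,24);box('pin',155,200,175,218,35,60)
box('tray',228,292,170,240,22,40)
box('knob',380,415,170,200,225,270)
box('brown',200,217,210,227,30,50);box('green',203,220,253,268,30,50)
box('bench',140,150,300,310,-50,50)
a=cv2.resize(p[225:270,190:270,::-1],None,fx=8,fy=8,interpolation=cv2.INTER_CUBIC)
cv2.imwrite('pics/c1.png',a)
a=cv2.resize(p[150:240,320:460,::-1],None,fx=5,fy=5,interpolation=cv2.INTER_CUBIC)
cv2.imwrite('pics/c2.png',a)
for l in ('sleeve_1','gauge','tray','press','knob'):
    for r in ctrl.silhouettes(l,'top'): print(l,round(r['conf'],2),r['xy'],r['mask'].sum())
E
```

```text
s_a 63 mean [471.5 234.6  39.3] rect [471.9 235.2] [23.4 27.7] 1.3 z [31.6 40.1 43.9]
s_b 46 mean [432.3 104.9  39.5] rect [432.9 105.7] [26.2 23.4] 2.1 z [35.3 39.4 44.1]
gauge 573 mean [600.2 335.   18. ] rect [600.7 335.7] [65.8 84.8] 66.0 z [13.8 18.1 21.8]
pin 25 mean [600.6 335.   43. ] rect [600.8 335.5] [14.5 13.4] 3.9 z [35.3 42.4 49.3]
tray 269 mean [583.5  93.5  29.1] rect [581.2  91.1] [120.1 150.9] 77.4 z [23.3 29.1 33.4]
knob 127 mean [ 609.  -259.1  244.7] rect [ 609.4 -260.5] [27.  26.4] 87.4 z [230.3 246.8 250.1]
brown 63 mean [533.8 235.3  39.6] rect [533.2 235.6] [23.8 26.8] 1.1 z [34.4 39.5 42.7]
green 62 mean [411.4 222.7  39.3] rect [411.4 222.5] [23.1 26.8] 1.3 z [34.1 39.  43.9]
bench 98 mean [ 2.762e+02  4.203e+02 -4.000e-01] rect [276.1 420.7] [27.1 29.6] 1.1 z [-4.3 -0.4  4.4]
sleeve_1 0.61 [214.1, 264.8] 85
sleeve_1 0.6 [208.6, 243.0] 64
gauge 0.84 [178.0, 198.2] 563
tray 0.65 [258.5, 202.2] 2062
tray 0.38 [397.7, 184.2] 147
knob 0.64 [394.9, 181.7] 126
```

View pics/c1.png

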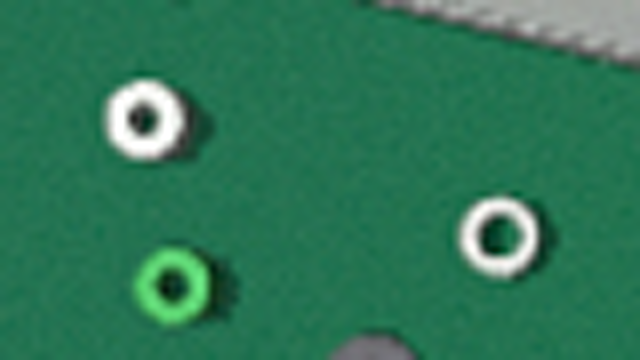

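View pics/c2.png

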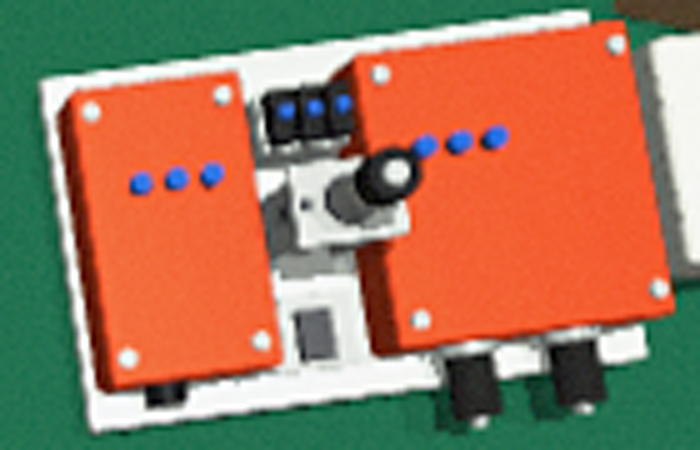

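The crop settles the bores. The sleeve at (252,254), world (432,105), has the wide bore and fits; the one at (208,240), world (471,235), has the narrow bore and is scrap. The knob is at about (609,-260). Next is a move helper.

```bash
cat >> h.py <<'E'
from scipy.spatial.transform import Rotation as Ro
def R_of(s):
    w,x,y,z=s['tool_rot']; return Ro.from_quat([x,y,z,w]).as_matrix()
def stat():
    s=ctrl.get_state();R=R_of(s)
    zz=R[:,2]; print('t',round(s['t'],2),'pos',s['eef_pos'].round(1),'jawang',round(np.degrees(np.arctan2(zz[1],zz[0])),1),'y',R[:,1].round(3),'F',s['contact_force'].round(1),'open',round(s['opening'],1),'j',s['joints'].round(2))
    return s,R
def plan(tgts,jaw=None,n=None):
    """tgts list of world points ; jaw desired degrees; n rows per leg"""
    s,R=stat(); p=s['eef_pos'].copy()
    a=np.arctan2(R[1,2],R[0,2])
    if jaw is None: dy=0
    else:
        dy=(np.radians(jaw)-a+np.pi/2)%np.pi-np.pi/2
    sg=np.sign(R[2,1]) # y down: yaw about y
    tot=sum(n); yr=dy*sg/tot
    if abs(yr)>0.188: print('yaw too big',yr)
    for T,k in zip(tgts,n):
        st=(np.array(T)-p)/k
        for i in range(k):
            print(np.round(R.T@st/10,2).tolist(),round(yr,3)); R=R@Ro.from_rotvec([0,yr,0]).as_matrix(); p=p+st
E
python3 - <<'E'
from h import *
s,R=stat();print(R.round(3))
plan([(430,-300,222),(430,105,150)],90,[8,8])
E
```

```text
t 0.4 pos [ 211.7 -614.5  222.4] jawang -71.0 y [-0.  0. -1.] F [0.7 0.6 0.2] open 87.6 j [ 1.14  0.33  0.04  1.47 -0.01  1.34 -0.06]
[[-0.945 -0.     0.326]
 [-0.326  0.    -0.945]
 [-0.    -1.    -0.   ]]
t 0.4 pos [ 211.7 -614.5  222.4] jawang -71.0 y [-0.  0. -1.] F [0.7 0.6 0.2] open 87.6 j [ 1.14  0.33  0.04  1.47 -0.01  1.34 -0.06]
[-3.86, 0.01, -2.83] 0.021
[-3.8, 0.01, -2.91] 0.021
[-3.74, 0.01, -2.99] 0.021
[-3.68, 0.01, -3.06] 0.021
[-3.61, 0.01, -3.14] 0.021
[-3.55, 0.01, -3.21] 0.021
[-3.48, 0.01, -3.28] 0.021
[-3.41, 0.01, -3.36] 0.021
[-0.84, 0.9, -4.99] 0.021
[-0.73, 0.9, -5.01] 0.021
[-0.63, 0.9, -5.02] 0.021
[-0.52, 0.9, -5.04] 0.021
[-0.42, 0.9, -5.04] 0.021
[-0.31, 0.9, -5.05] 0.021
[-0.21, 0.9, -5.06] 0.021
[-0.11, 0.9, -5.06] 0.021
```

Request:
arm_command([
  {"linear": [-3.9,0,-2.8],"yaw": 0.02,"grip": 1},
  {"linear": [-3.8,0,-2.9],"yaw": 0.02,"grip": 1},
  {"linear": [-3.7,0,-3.0],"yaw": 0.02,"grip": 0.8},
  {"linear": [-3.7,0,-3.1],"yaw": 0.02,"grip": 0.7},
  {"linear": [-3.6,0,-3.1],"yaw": 0.02,"grip": 0.6},
  {"linear": [-3.5,0,-3.2],"yaw": 0.02,"grip": 0.6},
  {"linear": [-3.5,0,-3.3],"yaw": 0.02,"grip": 0.6},
  {"linear": [-3.4,0,-3.4],"yaw": 0.02,"grip": 0.6},
], force=30)

```text
t: 1.4
eef_pos: [433.5, -294.1, 222.2]
tool_rot: [-0.056, 0.056, -0.704, 0.706]
contact_force: [-0.1, -0.5, 0.5]
opening: 52.9
```

```bash
python3 - <<'E'
from h import *
plan([(430,105,150)],90,[8])
E
```

```text
t 1.4 pos [ 433.5 -294.1  222.2] jawang -80.9 y [ 0.    -0.003 -1.   ] F [-0.1 -0.5  0.5] open 52.9 j [ 0.71  0.09 -0.22  1.76  0.02  1.29 -0.92]
[-0.75, 0.89, -4.93] 0.02
[-0.65, 0.89, -4.95] 0.02
[-0.55, 0.89, -4.96] 0.02
[-0.45, 0.89, -4.97] 0.02
[-0.35, 0.89, -4.98] 0.02
[-0.25, 0.89, -4.98] 0.02
[-0.15, 0.89, -4.99] 0.02
[-0.06, 0.89, -4.99] 0.02
```

Request:
arm_command([
  {"linear": [-0.75,0.9,-4.9],"yaw": 0.02,"grip": 0.6},
  {"linear": [-0.65,0.9,-4.9],"yaw": 0.02,"grip": 0.6},
  {"linear": [-0.55,0.9,-5.0],"yaw": 0.02,"grip": 0.6},
  {"linear": [-0.45,0.9,-5.0],"yaw": 0.02,"grip": 0.6},
  {"linear": [-0.35,0.9,-5.0],"yaw": 0.02,"grip": 0.6},
  {"linear": [-0.25,0.9,-5.0],"yaw": 0.02,"grip": 0.6},
  {"linear": [-0.15,0.9,-5.0],"yaw": 0.02,"grip": 0.6},
  {"linear": [0,0.9,-5.0],"yaw": 0.02,"grip": 0.6},
])

```text
t: 2.4
eef_pos: [431.9, 118.2, 149.1]
tool_rot: [-0.001, -0.005, -0.705, 0.709]
contact_force: [1.8, 0.1, 0.1]
opening: 52.0
```

```bash
python3 - <<'E'
from h import *
p,d,c=snap('wrist','w1')
stat()
V=np.array(c['view']);print('cam',(-V[:3,:3].T@V[:3,3]).round(0))
E
```

```text
t 2.45 pos [430.7 125.1 148.5] jawang -90.0 y [ 0.008 -0.002 -1.   ] F [-3.5  6.5 -0.4] open 52.4 j [ 0.3   0.01 -0.68  2.    0.01  1.13 -1.95]
cam [515. 118. 311.]
```

View pics/w1.png

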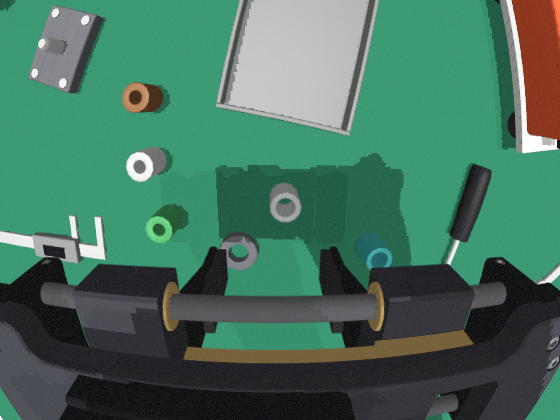

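The wrist view shows the wide-bore sleeve at (285,202), with the collar at (238,252) clear of the fingers' path. I'll refine positions using wrist depth.

```bash
cat >> h.py <<'E'
def wcloud(d,cal):
    K=np.array(cal['mtx']);V=np.array(cal['view'])
    v,u=np.mgrid[0:d.shape[0],0:d.shape[1]].astype(float)
    x=(u-K[0,2])/K[0,0];y=(v-K[1,2])/K[1,1];r=np.hypot(x,y)+1e-9
    t=np.tan(np.minimum(r,1.5))/r
    P=np.stack([x*t*d,y*t*d,d],-1)
    W=(P-V[:3,3])@V[:3,:3]; W[d<=0]=np.nan
    return W
def box(W,n,u0,u1,v0,v1,zl,zh):
    w=W[v0:v1,u0:u1].reshape(-1,3); m=(w[:,2]>zl)&(w[:,2]<zh); w=w[m]
    if len(w)<3: print(n,len(w));return
    r=cv2.minAreaRect(w[:,:2].astype(np.float32)); c=cv2.minEnclosingCircle(w[:,:2].astype(np.float32))
    print(n,len(w),'mean',w.mean(0).round(1),'rect',np.round(r[0],1),np.round(r[1],1),round(r[2],1),'circ',np.round(c[0],1),round(c[1],1),'z',np.percentile(w[:,2],[5,50,95]).round(1))
E
python3 - <<'E'
from h import *
p,d,c=pickle.load(open('w1.pkl','rb'));W=wcloud(d,c)
box(W,'bench',150,200,270,250+30,-60,60)
box(W,'b',262,308,178,228,36,46)
box(W,'a',122,170,142,185,36,46)
box(W,'gauge',25,105,0,100,14,24)
box(W,'pin',25,105,0,100,38,60)
box(W,'collar',215,262,230,275,8,20)
plan([(432.5,105,70),(432.5,105,8)],90,[4,4])
E
```

```text
bench 163 mean [342.3 215.5  -1.2] rect [341.7 213.3] [24.3 13.2] 89.7 circ [341.8 213. ] 13.4 z [-2.4 -1.2 -0. ]
b 475 mean [431.9 107.1  38.5] rect [431.5 107. ] [26.6 27.1] 10.9 circ [431.2 107. ] 14.0 z [36.8 38.6 39.8]
a 535 mean [471.1 236.2  38.5] rect [470.9 236.6] [27.2 26. ] 87.8 circ [471.  236.4] 13.9 z [37.  38.6 39.8]
gauge 3354 mean [598.6 332.8  16.8] rect [599.4 336.7] [66.8 85.4] 66.4 circ [599.5 336.3] 52.3 z [15.3 16.7 18.4]
pin 154 mean [598.9 334.2  44.1] rect [599.3 335.9] [12.7 14.5] 63.2 circ [599.7 336.4] 7.8 z [39.1 44.4 47.7]
collar 727 mean [376.  151.1  10.6] rect [375.2 151.5] [40.1 36.9] 19.4 circ [374.4 153.5] 20.7 z [ 9.1 10.6 11.9]
t 2.45 pos [430.7 125.1 148.5] jawang -90.0 y [ 0.008 -0.002 -1.   ] F [-3.5  6.5 -0.4] open 52.4 j [ 0.3   0.01 -0.68  2.    0.01  1.13 -1.95]
[-0.03, 1.97, 0.5] -0.0
[-0.03, 1.97, 0.5] -0.0
[-0.03, 1.97, 0.5] -0.0
[-0.03, 1.97, 0.5] -0.0
[0.01, 1.55, -0.0] -0.0
[0.01, 1.55, -0.0] -0.0
[0.01, 1.55, -0.0] -0.0
[0.01, 1.55, -0.0] -0.0
```

Request:
arm_command([
  {"linear": [0,2.0,0.6],"yaw": 0,"grip": 0.6},
  {"linear": [0,2.0,0.5],"yaw": 0,"grip": 0.6},
  {"linear": [0,2.0,0.5],"yaw": 0,"grip": 0.6},
  {"linear": [0,1.5,0.3],"yaw": 0,"grip": 0.6},
  {"linear": [0,0.5,0],"yaw": 0,"grip": 0.6},
  {"linear": [0,0,0],"yaw": 0,"grip": 0.6},
  {"linear": [0,0,0],"yaw": 0,"grip": 0.6},
  {"linear": [0,0,0],"yaw": 0,"grip": 0.6},
])

```text
t: 3.45
eef_pos: [432.8, 108.8, 68.4]
tool_rot: [-0.006, -0.003, -0.707, 0.708]
contact_force: [-0.7, -0.5, 0.7]
opening: 52.1
```

```bash
python3 - <<'E'
from h import *
plan([(432,106,9)],90,[5])
E
```

```text
t 3.45 pos [432.8 108.8  68.4] jawang -89.7 y [ 0.012 -0.002 -1.   ] F [-0.7 -0.5  0.7] open 52.1 j [ 0.3   0.11 -0.67  2.1   0.09  0.95 -1.99]
[0.03, 1.19, 0.05] 0.001
[0.03, 1.19, 0.05] 0.001
[0.03, 1.19, 0.05] 0.001
[0.03, 1.19, 0.05] 0.001
[0.03, 1.19, 0.05] 0.001
```

Request:
arm_command([
  {"linear": [0,1.2,0.1],"yaw": 0,"grip": 0.6},
  {"linear": [0,1.2,0.1],"yaw": 0,"grip": 0.6},
  {"linear": [0,1.2,0.1],"yaw": 0,"grip": 0.6},
  {"linear": [0,1.2,0],"yaw": 0,"grip": 0.6},
  {"linear": [0,0.8,0],"yaw": 0,"grip": 0.6},
  {"linear": [0,0.2,0],"yaw": 0,"grip": 0.6},
  {"linear": [0,0,0],"yaw": 0,"grip": 0.6},
  {"linear": [0,0,0],"yaw": 0,"grip": 0.6},
])

```text
t: 4.45
eef_pos: [433.4, 105.6, 6.2]
tool_rot: [-0.006, -0.002, -0.707, 0.708]
contact_force: [-0.3, 0.6, 0.5]
opening: 52.5
```

```bash
python3 - <<'E'
from h import *
plan([(432,106,9)],90,[5])
snap('scene','s2')
E
```

```text
t 4.45 pos [433.4 105.6   6.2] jawang -89.7 y [ 0.012 -0.001 -1.   ] F [-0.3  0.6  0.5] open 52.5 j [ 0.26  0.22 -0.65  2.15  0.19  0.81 -2.07]
[0.03, -0.06, -0.01] 0.001
[0.03, -0.06, -0.01] 0.001
[0.03, -0.06, -0.01] 0.001
[0.03, -0.06, -0.01] 0.001
[0.03, -0.06, -0.01] 0.001
```

Request:
arm_command([
  {"linear": [0.1,-0.4,0],"yaw": 0,"grip": 0.6},
  {"linear": [0,0,0],"yaw": 0,"grip": 0.2},
  {"linear": [0,0,0],"yaw": 0,"grip": 0.2},
  {"linear": [0,0,0],"yaw": 0,"grip": 0.2},
  {"linear": [0,0,0],"yaw": 0,"grip": 0.2},
  {"linear": [0,0,0],"yaw": 0,"grip": 0.2},
  {"linear": [0,0,0],"yaw": 0,"grip": 0.2},
  {"linear": [0,0,0],"yaw": 0,"grip": 0.2},
], force=30)

```text
t: 5.5
eef_pos: [433.0, 105.7, 11.2]
tool_rot: [-0.006, -0.003, -0.707, 0.708]
contact_force: [-0.4, -0.3, 0.7]
opening: 26.8
```

```bash
python3 - <<'E'
from h import *
plan([(440,115,110),(590,325,115)],-65,[3,8])
E
```

```text
t 5.5 pos [433.  105.7  11.2] jawang -89.7 y [ 0.014 -0.001 -1.   ] F [-0.4 -0.3  0.7] open 26.8 j [ 0.27  0.21 -0.65  2.15  0.18  0.82 -2.06]
[-0.28, -3.29, -0.3] -0.039
[-0.29, -3.29, -0.29] -0.039
[-0.3, -3.29, -0.28] -0.039
[-2.18, -0.04, -2.38] -0.039
[-2.27, -0.04, -2.29] -0.039
[-2.36, -0.04, -2.2] -0.039
[-2.45, -0.04, -2.1] -0.039
[-2.53, -0.04, -2.01] -0.039
[-2.6, -0.04, -1.91] -0.039
[-2.68, -0.04, -1.8] -0.039
[-2.74, -0.04, -1.7] -0.039
```

Request:
arm_command([
  {"linear": [0,-3.3,0],"yaw": -0.04,"grip": 0.2},
  {"linear": [-0.3,-3.3,-0.3],"yaw": -0.04,"grip": 0.2},
  {"linear": [-0.3,-3.3,-0.3],"yaw": -0.04,"grip": 0.2},
  {"linear": [-2.2,0,-2.4],"yaw": -0.04,"grip": 0.2},
  {"linear": [-2.3,0,-2.3],"yaw": -0.04,"grip": 0.2},
  {"linear": [-2.4,0,-2.2],"yaw": -0.04,"grip": 0.2},
  {"linear": [-2.5,0,-2.1],"yaw": -0.04,"grip": 0.2},
  {"linear": [-2.5,0,-2.0],"yaw": -0.04,"grip": 0.2},
])

```text
t: 6.5
eef_pos: [532.1, 244.6, 112.3]
tool_rot: [-0.119, 0.112, -0.695, 0.7]
contact_force: [0.3, -0.6, -1.0]
opening: 26.9
```

```bash
python3 - <<'E'
from h import *
plan([(599.5,335.5,100)],-65,[4])
E
```

```text
t 6.5 pos [532.1 244.6 112.3] jawang -71.1 y [ 0.011 -0.005 -1.   ] F [ 0.3 -0.6 -1. ] open 26.9 j [ 0.1   0.37 -0.74  1.74  0.29  1.13 -1.97]
[-2.33, 0.31, -1.61] -0.027
[-2.37, 0.31, -1.55] -0.027
[-2.41, 0.31, -1.48] -0.027
[-2.45, 0.31, -1.42] -0.027
```

Request:
arm_command([
  {"linear": [-2.2,0.3,-1.6],"yaw": -0.03,"grip": 0.2},
  {"linear": [-2.2,0.3,-1.5],"yaw": -0.03,"grip": 0.2},
  {"linear": [-2.2,0.3,-1.3],"yaw": -0.03,"grip": 0.2},
  {"linear": [-1.4,0.3,-0.8],"yaw": -0.03,"grip": 0.2},
  {"linear": [0,0,0],"yaw": 0,"grip": 0.2},
  {"linear": [0,0,0],"yaw": 0,"grip": 0.2},
  {"linear": [0,0,0],"yaw": 0,"grip": 0.2},
  {"linear": [0,0,0],"yaw": 0,"grip": 0.2},
])

```text
t: 7.5
eef_pos: [588.4, 323.8, 96.4]
tool_rot: [-0.16, 0.157, -0.686, 0.692]
contact_force: [0.4, 0.4, -1.2]
opening: 26.7
```

```bash
python3 - <<'E'
from h import *
plan([(599.5,335.5,75)],None,[4])
p,d,c=snap('wrist','w3');snap('scene','s3')
W=wcloud(d,c)
m=(W[...,2]>14)&(W[...,2]<24);
a=cv2.resize(cv2.imread('pics/s3.png')[260:400,240:400],None,fx=5,fy=4.2);cv2.imwrite('pics/s3c.png',a)
E
```

```text
t 7.5 pos [588.4 323.8  96.4] jawang -64.1 y [ 0.005 -0.007 -1.   ] F [ 0.4  0.4 -1.2] open 26.7 j [-0.06  0.57 -0.72  1.52  0.4   1.2  -1.96]
[-0.38, 0.53, -0.15] -0.0
[-0.38, 0.53, -0.15] -0.0
[-0.38, 0.53, -0.15] -0.0
[-0.38, 0.53, -0.15] -0.0
```

View pics/w3.png

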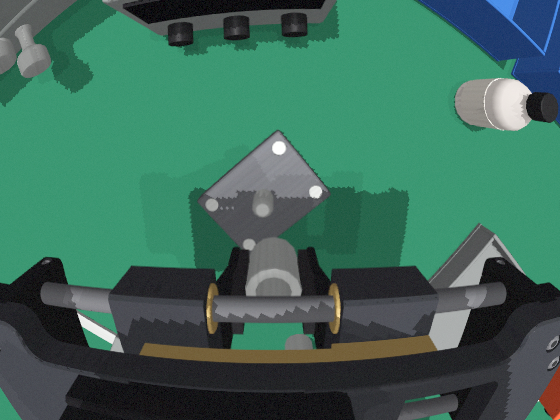

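View pics/s3c.png

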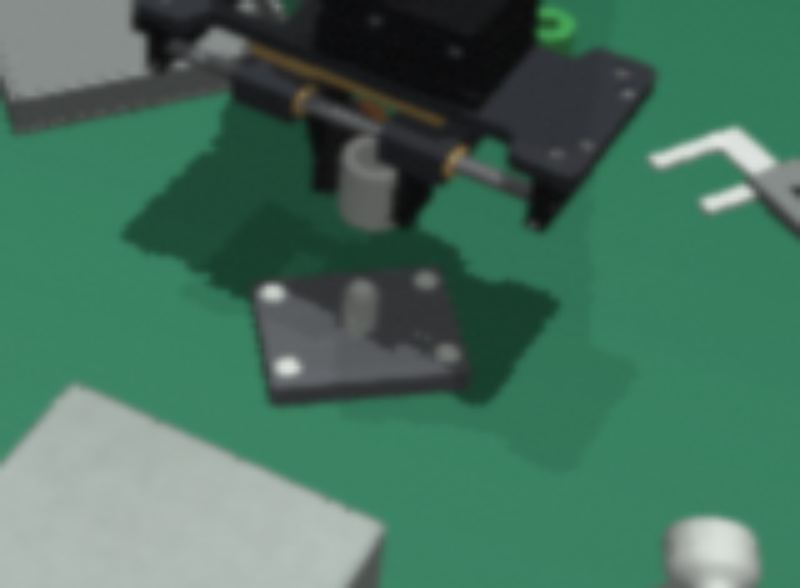

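The sleeve is held upright between the pads, wrist (273,270), and the pin tip shows at (263,208). I'll measure the pin and sleeve axes in the same wrist frame.

```bash
python3 - <<'E'
from h import *
p,d,c=pickle.load(open('w3.pkl','rb'));W=wcloud(d,c)
box(W,'pin',245,285,185,220,38,55)
box(W,'pintop',245,285,185,220,44,55)
box(W,'gauge',195,330,128,255,13,22)
for zl,zh in((85,95),(95,105),(105,115),(115,122),(122,130)): box(W,'sl%d'%zl,240,306,235,297,zl,zh)
plan([(599.5,335.5,100)],None,[1])
E
python3 - <<'E'
import cv2
a=cv2.imread('pics/w3.png');cv2.imwrite('pics/w3c.png',cv2.resize(a[180:330,200:340],None,fx=4,fy=4))
E
```

```text
pin 357 mean [601.1 337.9  44.5] rect [599.9 337.3] [14.8 14. ] 25.7 circ [599.8 337.5] 7.6 z [39.7 45.  47.6]
pintop 220 mean [600.4 337.7  46.3] rect [600.  337.6] [12.  11.2] 48.8 circ [600.2 337.3] 6.6 z [44.3 46.5 47.8]
gauge 8018 mean [603.6 338.1  16.9] rect [600.  337.1] [65.6 85.2] 66.0 circ [600.3 337.5] 51.9 z [15.7 16.9 18.1]
sl85 292 mean [596.2 327.6  90.2] rect [593.9 325.8] [26.3 26. ] 68.5 circ [593.2 326. ] 15.8 z [85.7 90.3 94.4]
sl95 702 mean [592.7 325.9 100.4] rect [589.1 326. ] [23.4 35. ] 14.0 circ [595.  327.2] 17.9 z [ 95.7 100.7 104.6]
sl105 860 mean [591.3 325.5 110.1] rect [590.3 323.3] [23.5 33. ] 38.0 circ [594.  326.9] 17.1 z [105.6 110.2 114.4]
sl115 578 mean [594.8 327.5 118.7] rect [590.5 325.4] [21.2 32.1] 24.6 circ [591.7 325.9] 16.8 z [115.5 118.8 121.8]
sl122 868 mean [593.4 326.5 123.6] rect [592.6 326.3] [16.2 30.9] 25.7 circ [591.8 326. ] 16.2 z [122.3 123.5 124.8]
t 7.6 pos [588.4 323.9  96.5] jawang -64.1 y [ 0.005 -0.007 -1.   ] F [ 0.2  0.1 -0.8] open 26.8 j [-0.06  0.57 -0.72  1.52  0.4   1.2  -1.96]
[-1.5, -0.36, -0.56] -0.0
```

View pics/w3c.png

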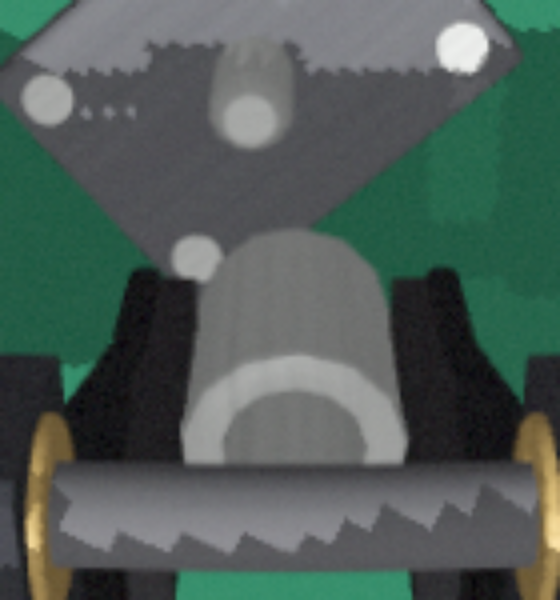

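```bash
cat >> h.py <<'E'
from scipy.optimize import least_squares
def fitc(W,u0,u1,v0,v1,zl,zh,r,x0):
    w=W[v0:v1,u0:u1].reshape(-1,3); w=w[(w[:,2]>zl)&(w[:,2]<zh)]
    f=lambda q:np.hypot(w[:,0]-q[0],w[:,1]-q[1])-r
    s=least_squares(f,x0,loss='soft_l1',f_scale=0.7); print('fit',s.x.round(1),len(w),'med res',np.median(np.abs(s.fun)).round(2)); return s.x
E
python3 - <<'E'
from h import *
p,d,c=pickle.load(open('w3.pkl','rb'));W=wcloud(d,c)
for z in((86,96),(96,106),(106,116),(86,118)): fitc(W,250,295,235,272,*z,14,(588,324))
fitc(W,245,285,185,220,24,41,7.5,(600,336))
E
```

```text
fit [586.5 322.8] 273 med res 0.18
fit [586.9 323. ] 335 med res 0.2
fit [586.9 323.1] 373 med res 0.19
fit [586.8 323. ] 1061 med res 0.23
fit [599.4 337.2] 138 med res 0.1
```

```bash
python3 - <<'E'
from h import *
plan([(601.1,338,75)],None,[4])
E
```

```text
t 7.6 pos [588.4 323.9  96.5] jawang -64.1 y [ 0.005 -0.007 -1.   ] F [ 0.2  0.1 -0.8] open 26.8 j [-0.06  0.57 -0.72  1.52  0.4   1.2  -1.96]
[-0.44, 0.54, -0.18] -0.0
[-0.44, 0.54, -0.18] -0.0
[-0.44, 0.54, -0.18] -0.0
[-0.44, 0.54, -0.18] -0.0
```

Request:
arm_command([
  {"linear": [-0.5,0.5,-0.2],"yaw": 0,"grip": 0.2},
  {"linear": [-0.5,0.5,-0.2],"yaw": 0,"grip": 0.2},
  {"linear": [-0.5,0.5,-0.2],"yaw": 0,"grip": 0.2},
  {"linear": [-0.4,0.5,-0.2],"yaw": 0,"grip": 0.2},
  {"linear": [0,0,0],"yaw": 0,"grip": 0.2},
  {"linear": [0,0,0],"yaw": 0,"grip": 0.2},
  {"linear": [0,0,0],"yaw": 0,"grip": 0.2},
  {"linear": [0,0,0],"yaw": 0,"grip": 0.2},
])

```text
t: 8.6
eef_pos: [603.1, 340.4, 74.8]
tool_rot: [-0.16, 0.157, -0.686, 0.692]
contact_force: [0.1, 0.4, -1.3]
opening: 26.6
```

```bash
python3 - <<'E'
from h import *
plan([(601.1,338,65)],None,[1])
p,d,c=snap('wrist','w4');snap('scene','s4')
W=wcloud(d,c)
q=fitc(W,250,295,235,272,70,98,14,(600,336))
a=cv2.resize(cv2.imread('pics/s4.png')[260:400,240:400],None,fx=4,fy=4);b=cv2.resize(cv2.imread('pics/w4.png')[180:320,200:340],None,fx=4,fy=4)
cv2.imwrite('pics/s4c.png',a);cv2.imwrite('pics/w4c.png',b)
E
```

```text
t 8.6 pos [603.1 340.4  74.8] jawang -64.1 y [ 0.005 -0.007 -1.   ] F [ 0.1  0.4 -1.3] open 26.6 j [-0.1   0.63 -0.7   1.48  0.43  1.19 -1.98]
[0.28, 0.98, 0.12] -0.0
fit [601.5 339.6] 969 med res 0.22
```

View pics/w4c.png

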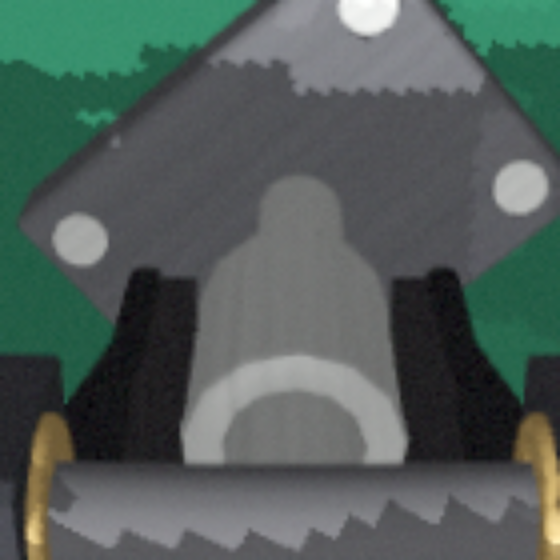

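View pics/s4c.png

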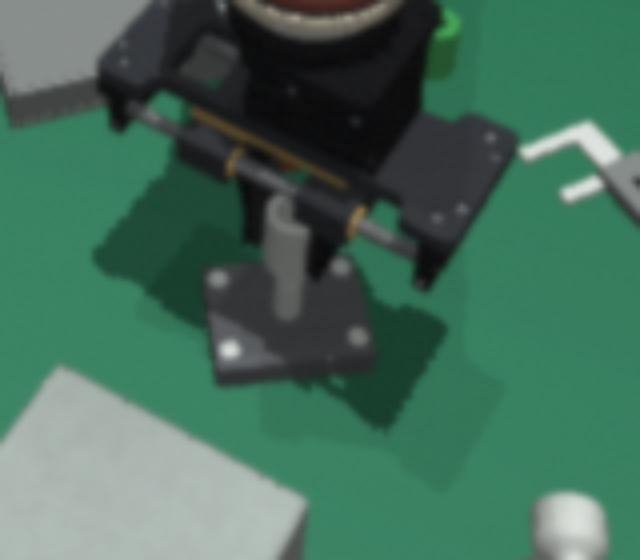

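Request:
arm_command([
  {"linear": [0.3,0,0.1],"yaw": 0,"grip": 0.2},
  {"linear": [0,0,0],"yaw": 0,"grip": 0.2},
  {"linear": [0,0.5,0],"yaw": 0,"grip": 0.2},
  {"linear": [0,0.5,0],"yaw": 0,"grip": 0.2},
  {"linear": [0,0.5,0],"yaw": 0,"grip": 0.2},
  {"linear": [0,0.4,0],"yaw": 0,"grip": 0.2},
  {"linear": [0,0.4,0],"yaw": 0,"grip": 0.2},
  {"linear": [0,0,0],"yaw": 0,"grip": 0.2},
])

```text
t: 9.7
eef_pos: [600.6, 337.5, 49.7]
tool_rot: [-0.16, 0.157, -0.686, 0.692]
contact_force: [-0.3, -0.6, -1.0]
opening: 26.2
```

```bash
python3 - <<'E'
from h import *
plan([(601.1,338,29)],None,[5])
p,d,c=snap('wrist','w5')
W=wcloud(d,c)
q=fitc(W,250,295,235,272,45,78,14,(600,336))
b=cv2.resize(cv2.imread('pics/w5.png')[180:320,200:340],None,fx=4,fy=4)
cv2.imwrite('pics/w5c.png',b)
E
```

```text
t 9.7 pos [600.6 337.5  49.7] jawang -64.1 y [ 0.005 -0.007 -1.   ] F [-0.3 -0.6 -1. ] open 26.2 j [-0.1   0.64 -0.69  1.51  0.44  1.15 -1.99]
[-0.01, 0.41, -0.01] -0.0
[-0.01, 0.41, -0.01] -0.0
[-0.01, 0.41, -0.01] -0.0
[-0.01, 0.41, -0.01] -0.0
[-0.01, 0.41, -0.01] -0.0
fit [599.  336.8] 1161 med res 0.23
```

View pics/w5c.png

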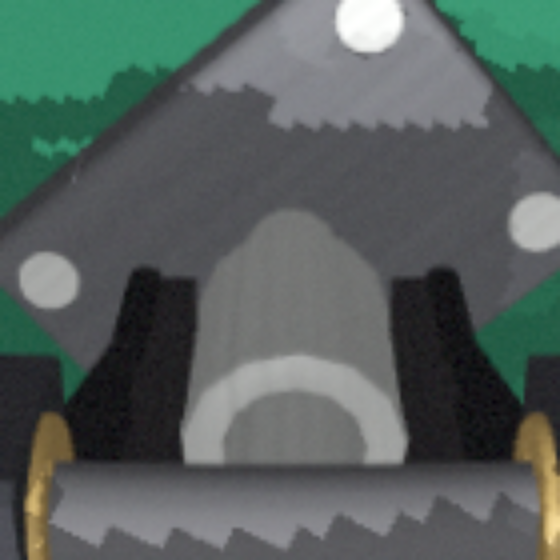

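Sleeve aligned at about 38 mm, already over the taper with no contact force. I'll continue down.

Request:
arm_command([
  {"linear": [0,0.4,0],"yaw": 0,"grip": 0.2},
  {"linear": [0,0.4,0],"yaw": 0,"grip": 0.2},
  {"linear": [0,0.4,0],"yaw": 0,"grip": 0.2},
  {"linear": [0,0.4,0],"yaw": 0,"grip": 0.2},
  {"linear": [0,0.2,0],"yaw": 0,"grip": 0.2},
  {"linear": [0,0.1,0],"yaw": 0,"grip": 0.2},
  {"linear": [0,0,0],"yaw": 0,"grip": 0.2},
  {"linear": [0,0,0],"yaw": 0,"grip": 0.2},
])

```text
t: 10.75
eef_pos: [601.0, 337.6, 30.0]
tool_rot: [-0.16, 0.157, -0.686, 0.692]
contact_force: [-0.1, -0.1, -0.1]
opening: 26.7
```

```bash
python3 - <<'E'
from h import *
stat()
E
```

```text
t 10.75 pos [601.  337.6  30. ] jawang -64.1 y [ 0.005 -0.007 -1.   ] F [-0.1 -0.1 -0.1] open 26.7 j [-0.1   0.66 -0.68  1.52  0.46  1.12 -2.  ]
```

Request:
arm_command([
  {"linear": [0,0,0],"yaw": 0,"grip": 0.6},
  {"linear": [0,0,0],"yaw": 0,"grip": 0.6},
  {"linear": [0,0,0],"yaw": 0,"grip": 0.6},
  {"linear": [0,0,0],"yaw": 0,"grip": 0.6},
  {"linear": [0,-2,0],"yaw": 0,"grip": 0.6},
  {"linear": [0,-2.5,0],"yaw": 0,"grip": 0.6},
  {"linear": [0,-2.5,0],"yaw": 0,"grip": 0.6},
  {"linear": [0,-2.5,0],"yaw": 0,"grip": 0.6},
])

```text
t: 11.75
eef_pos: [600.2, 338.6, 131.2]
tool_rot: [-0.16, 0.157, -0.687, 0.692]
contact_force: [1.2, 0.1, 0.3]
opening: 52.1
```

```bash
python3 - <<'E'
from h import *
p,d,c=snap('wrist','w6');W=wcloud(d,c)
plan([(535,278,120),(471,236,90)],-90,[3,5])
box(W,'sl',245,300,190,300,50,66)
E
```

```text
t 11.8 pos [601.5 339.9 135.4] jawang -64.1 y [ 0.01  -0.003 -1.   ] F [1.2 0.9 3.4] open 52.3 j [-0.08  0.57 -0.72  1.43  0.39  1.28 -1.96]
[2.9, 0.5, 0.88] 0.057
[2.85, 0.5, 1.04] 0.057
[2.78, 0.5, 1.2] 0.057
[1.47, 0.59, 0.45] 0.057
[1.44, 0.59, 0.53] 0.057
[1.41, 0.59, 0.61] 0.057
[1.37, 0.59, 0.69] 0.057
[1.33, 0.59, 0.76] 0.057
sl 707 mean [600.2 337.4  55.9] rect [599.7 337.2] [26.9 27.1] 43.5 circ [599.5 337.1] 13.9 z [51.5 56.4 57.8]
```

View pics/w6.png

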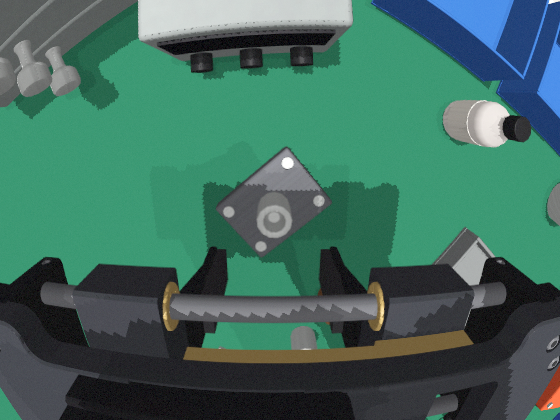

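The sleeve on the pin is home: top measured 57 to 58 mm, concentric at (274,217). Now for the narrow-bore sleeve.

Request:
arm_command([
  {"linear": [2.9,0.5,0.9],"yaw": 0.057,"grip": 0.6},
  {"linear": [2.8,0.5,1.0],"yaw": 0.057,"grip": 0.6},
  {"linear": [2.8,0.5,1.2],"yaw": 0.057,"grip": 0.6},
  {"linear": [1.5,0.6,0.5],"yaw": 0.057,"grip": 0.6},
  {"linear": [1.4,0.6,0.5],"yaw": 0.057,"grip": 0.6},
  {"linear": [1.4,0.6,0.6],"yaw": 0.057,"grip": 0.6},
  {"linear": [1.0,0.6,0.6],"yaw": 0.057,"grip": 0.6},
  {"linear": [0,0,0],"yaw": 0,"grip": 0.6},
])

```text
t: 12.8
eef_pos: [486.6, 247.4, 105.1]
tool_rot: [0.023, -0.007, 0.707, -0.707]
contact_force: [-0.8, 0.1, -0.1]
opening: 52.1
```

```bash
python3 - <<'E'
from h import *
plan([(471.3,236,75),(471.3,236,11)],-90,[3,5])
p,d,c=snap('wrist','w7');W=wcloud(d,c)
box(W,'sl',225,330,190,300,33,46)
E
```

```text
t 12.8 pos [486.6 247.4 105.1] jawang -87.5 y [ 0.023  0.001 -1.   ] F [-0.8  0.1 -0.1] open 52.1 j [ 0.07  0.28 -0.72  1.85  0.23  1.07 -2.26]
[0.55, 0.99, 0.36] 0.005
[0.55, 0.99, 0.36] 0.005
[0.54, 0.99, 0.36] 0.005
[0.03, 1.28, 0.0] 0.005
[0.03, 1.28, 0.0] 0.005
[0.03, 1.28, 0.0] 0.005
[0.03, 1.28, 0.0] 0.005
[0.03, 1.28, 0.0] 0.005
sl 853 mean [470.9 237.3  38.1] rect [453.1 235.4] [63.2 27.2] 6.6 circ [453.8 229.3] 32.5 z [34.5 38.5 39.6]
```

View pics/w7.png

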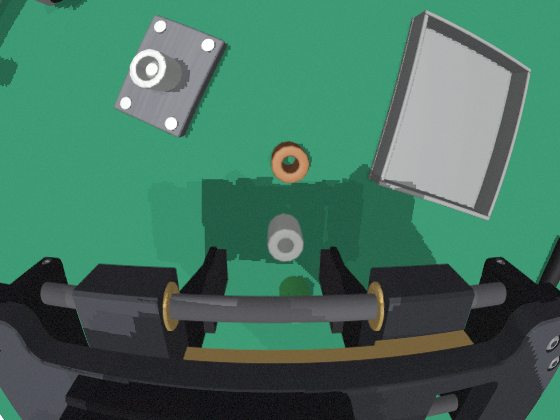

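Request:
arm_command([
  {"linear": [0.55,1,0.4],"yaw": 0.005,"grip": 0.6},
  {"linear": [0.55,1,0.4],"yaw": 0.005,"grip": 0.6},
  {"linear": [0.5,1,0.3],"yaw": 0,"grip": 0.6},
  {"linear": [0,0,0],"yaw": 0,"grip": 0.6},
  {"linear": [0,1,0],"yaw": 0,"grip": 0.6},
  {"linear": [0,1,0],"yaw": 0,"grip": 0.6},
  {"linear": [0,0.5,0],"yaw": 0,"grip": 0.6},
  {"linear": [0,0,0],"yaw": 0,"grip": 0.6},
])

```text
t: 13.85
eef_pos: [472.8, 236.8, 46.5]
tool_rot: [0.021, -0.004, 0.708, -0.706]
contact_force: [-0.5, -0.0, -0.7]
opening: 52.1
```

```bash
python3 - <<'E'
from h import *
plan([(471.3,236,12)],-90,[4])
E
```

```text
t 13.85 pos [472.8 236.8  46.5] jawang -87.9 y [ 0.024  0.003 -1.   ] F [-0.5 -0.  -0.7] open 52.1 j [ 0.06  0.32 -0.7   1.94  0.27  0.95 -2.3 ]
[0.06, 0.86, 0.02] 0.009
[0.06, 0.86, 0.02] 0.009
[0.06, 0.86, 0.02] 0.009
[0.06, 0.86, 0.02] 0.009
```

Request:
arm_command([
  {"linear": [0.1,0.9,0],"yaw": 0.01,"grip": 0.6},
  {"linear": [0.1,0.9,0],"yaw": 0.01,"grip": 0.6},
  {"linear": [0,0.9,0],"yaw": 0,"grip": 0.6},
  {"linear": [0,0.7,0],"yaw": 0,"grip": 0.6},
  {"linear": [0,0,0],"yaw": 0,"grip": 0.2},
  {"linear": [0,0,0],"yaw": 0,"grip": 0.2},
  {"linear": [0,0,0],"yaw": 0,"grip": 0.2},
  {"linear": [0,0,0],"yaw": 0,"grip": 0.2},
])

```text
t: 14.85
eef_pos: [471.9, 237.2, 10.5]
tool_rot: [0.014, 0.003, 0.708, -0.706]
contact_force: [0.2, -0.1, -2.3]
opening: 26.7
```

```bash
python3 - <<'E'
from h import *
plan([(471.3,236,120),(582,92,120)],-90,[4,8])
E
```

```text
t 14.85 pos [471.9 237.2  10.5] jawang -89.1 y [ 0.024  0.004 -1.   ] F [ 0.2 -0.1 -2.3] open 26.7 j [ 0.03  0.37 -0.68  1.97  0.32  0.88 -2.37]
[-0.05, -2.74, 0.02] 0.001
[-0.05, -2.74, 0.02] 0.001
[-0.05, -2.74, 0.02] 0.001
[-0.05, -2.74, 0.02] 0.001
[-1.37, 0.03, 1.81] 0.001
[-1.37, 0.03, 1.81] 0.001
[-1.37, 0.03, 1.81] 0.001
[-1.37, 0.03, 1.81] 0.001
[-1.37, 0.03, 1.81] 0.001
[-1.38, 0.03, 1.81] 0.001
[-1.38, 0.03, 1.8] 0.001
[-1.38, 0.03, 1.8] 0.001
```

Request:
arm_command([
  {"linear": [0,-2.7,0],"yaw": 0,"grip": 0.2},
  {"linear": [0,-2.7,0],"yaw": 0,"grip": 0.2},
  {"linear": [0,-2.7,0],"yaw": 0,"grip": 0.2},
  {"linear": [-1.4,-1,1.8],"yaw": 0,"grip": 0.2},
  {"linear": [-1.4,0,1.8],"yaw": 0,"grip": 0.2},
  {"linear": [-1.4,0,1.8],"yaw": 0,"grip": 0.2},
  {"linear": [-1.4,0,1.8],"yaw": 0,"grip": 0.2},
  {"linear": [-1.4,0,1.8],"yaw": 0,"grip": 0.2},
])

```text
t: 15.85
eef_pos: [541.2, 146.7, 106.4]
tool_rot: [0.015, 0.002, 0.708, -0.706]
contact_force: [-0.1, -0.6, -1.4]
opening: 26.5
```

```bash
python3 - <<'E'
from h import *
plan([(582,92,70),(582,92,18)],-90,[4,4])
snap('scene','s8')
E
```

```text
t 15.85 pos [541.2 146.7 106.4] jawang -88.9 y [ 0.024  0.003 -1.   ] F [-0.1 -0.6 -1.4] open 26.5 j [ 0.22  0.3  -0.66  1.82  0.21  1.07 -2.07]
[-0.97, 0.93, 1.39] 0.002
[-0.98, 0.93, 1.39] 0.002
[-0.98, 0.93, 1.38] 0.002
[-0.98, 0.93, 1.38] 0.002
[0.03, 1.3, 0.0] 0.002
[0.03, 1.3, 0.0] 0.002
[0.03, 1.3, 0.0] 0.002
[0.03, 1.3, 0.0] 0.002
```

View pics/s8.png

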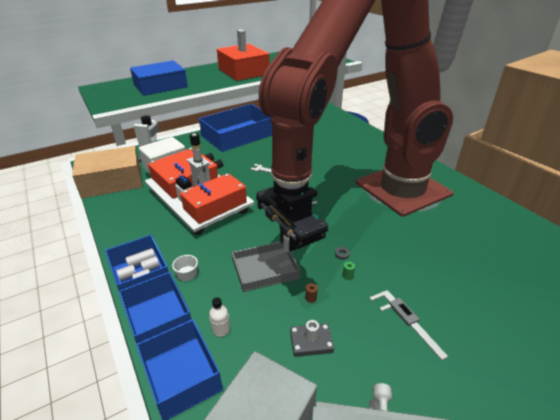

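Request:
arm_command([
  {"linear": [-1,0.8,1.4],"yaw": 0,"grip": 0.2},
  {"linear": [-1,0.8,1.4],"yaw": 0,"grip": 0.2},
  {"linear": [-1,0.8,1.4],"yaw": 0,"grip": 0.2},
  {"linear": [-0.8,0.8,1.2],"yaw": 0,"grip": 0.2},
  {"linear": [0,0.5,0],"yaw": 0,"grip": 0.2},
  {"linear": [0,1,0],"yaw": 0,"grip": 0.2},
  {"linear": [0,1,0],"yaw": 0,"grip": 0.2},
  {"linear": [0,1,0],"yaw": 0,"grip": 0.2},
])

```text
t: 16.9
eef_pos: [585.3, 87.5, 35.2]
tool_rot: [0.014, 0.003, 0.708, -0.706]
contact_force: [-0.1, 0.1, -1.2]
opening: 26.9
```

```bash
python3 - <<'E'
from h import *
plan([(582,92,18)],-90,[4])
E
```

```text
t 16.9 pos [585.3  87.5  35.2] jawang -89.1 y [ 0.024  0.002 -1.   ] F [-0.1  0.1 -1.2] open 26.9 j [ 0.26  0.44 -0.59  1.8   0.29  0.96 -2.01]
[0.09, 0.43, -0.11] 0.004
[0.09, 0.43, -0.11] 0.004
[0.09, 0.43, -0.11] 0.004
[0.09, 0.43, -0.11] 0.004
```

Request:
arm_command([
  {"linear": [0,0.7,0],"yaw": 0,"grip": 0.2},
  {"linear": [0,0.5,0],"yaw": 0,"grip": 0.2},
  {"linear": [0,0.4,0],"yaw": 0,"grip": 0.2},
  {"linear": [0,0.2,0],"yaw": 0,"grip": 0.2},
  {"linear": [0,0.1,0],"yaw": 0,"grip": 0.2},
  {"linear": [0,0,0],"yaw": 0,"grip": 0.2},
  {"linear": [0,0,0],"yaw": 0,"grip": 0.2},
  {"linear": [0,0,0],"yaw": 0,"grip": 0.2},
])

```text
t: 17.9
eef_pos: [585.7, 88.2, 14.9]
tool_rot: [0.015, 0.002, 0.708, -0.706]
contact_force: [0.3, 1.3, -1.8]
opening: 26.8
```

```bash
python3 - <<'E'
from h import *
stat()
E
```

```text
t 17.9 pos [585.7  88.2  14.9] jawang -89.0 y [ 0.024  0.002 -1.   ] F [ 0.3  1.3 -1.8] open 26.8 j [ 0.25  0.46 -0.58  1.82  0.31  0.93 -2.02]
```

Release here, at most 1 mm above the tray floor, and lift out.

Request:
arm_command([
  {"linear": [0,0,0],"yaw": 0,"grip": 0.55},
  {"linear": [0,0,0],"yaw": 0,"grip": 0.55},
  {"linear": [0,0,0],"yaw": 0,"grip": 0.55},
  {"linear": [0,0,0],"yaw": 0,"grip": 0.55},
  {"linear": [0,-2,0],"yaw": 0,"grip": 0.55},
  {"linear": [0,-3,0],"yaw": 0,"grip": 0.55},
  {"linear": [0,-3,0],"yaw": 0,"grip": 0.55},
  {"linear": [0,-4,0],"yaw": 0,"grip": 0.55},
])

```text
t: 18.9
eef_pos: [581.6, 88.2, 140.2]
tool_rot: [0.014, 0.001, 0.708, -0.706]
contact_force: [1.1, -0.1, 0.3]
opening: 47.6
```

```bash
python3 - <<'E'
from h import *
p,d,c=snap('wrist','w9')
plan([(585,88,300),(500,-150,310)],-90,[4,4])
p,d,c=snap('top','t9');W=cloud(d,c)
E
```

```text
t 18.95 pos [584.5  89.3 146.6] jawang -88.9 y [ 0.03   0.004 -1.   ] F [2.7 1.5 4.4] open 47.9 j [ 0.3   0.31 -0.63  1.71  0.2   1.16 -1.94]
[-0.13, -3.83, 0.02] 0.002
[-0.13, -3.83, 0.02] 0.002
[-0.13, -3.83, 0.02] 0.002
[-0.13, -3.83, 0.02] 0.002
[2.17, -0.33, 5.93] 0.002
[2.16, -0.33, 5.93] 0.002
[2.14, -0.33, 5.94] 0.002
[2.13, -0.33, 5.94] 0.002
```

View pics/w9.png

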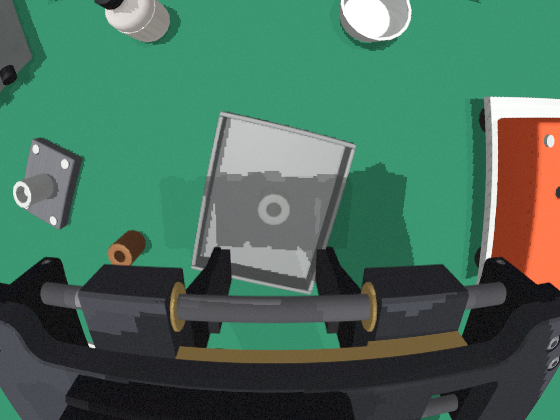

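Scrap sleeve is standing in the tray at (273,209). Now to the press knob.

Request:
arm_command([
  {"linear": [0,-5,0],"yaw": 0,"grip": 0.6},
  {"linear": [0,-5,2],"yaw": 0,"grip": 0.6},
  {"linear": [0,-4,4],"yaw": 0,"grip": 0.6},
  {"linear": [0,-1,5],"yaw": 0,"grip": 0.6},
  {"linear": [0,0,5],"yaw": 0,"grip": 0.6},
  {"linear": [0,0,5],"yaw": 0,"grip": 0.6},
  {"linear": [0,0,5],"yaw": 0,"grip": 0.6},
  {"linear": [0,0,3],"yaw": 0,"grip": 0.6},
])

```text
t: 20.0
eef_pos: [585.7, -204.2, 308.7]
tool_rot: [0.025, 0.004, 0.708, -0.706]
contact_force: [0.2, 1.2, 0.1]
opening: 52.2
```

```bash
python3 - <<'E'
from h import *
p,d,c=snap('wrist','w10')
plan([(609,-260,290)],-90,[3])
E
```

```text
t 20.05 pos [ 585.2 -208.6  308.5] jawang -88.5 y [ 0.041  0.001 -0.999] F [-0.8 -3.2  0.4] open 52.1 j [ 0.66  0.25 -0.47  1.42  0.1   1.46 -1.35]
[-0.72, 0.65, 1.73] 0.008
[-0.74, 0.65, 1.73] 0.008
[-0.75, 0.65, 1.72] 0.008
```

View pics/w10.png

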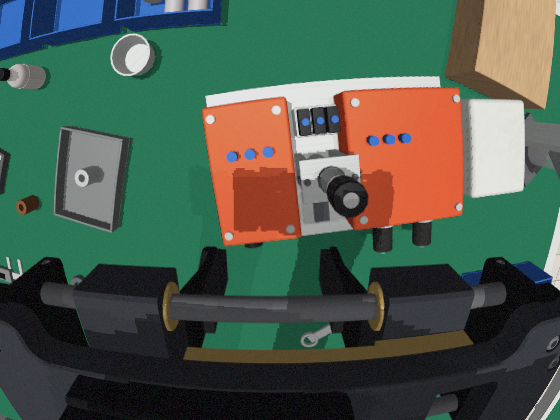

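```bash
python3 - <<'E'
from h import *
p,d,c=pickle.load(open('w10.pkl','rb'));W=wcloud(d,c)
box(W,'knob',315,375,160,220,218,260)
box(W,'knobtop',315,375,160,220,240,260)
fitc(W,315,375,160,220,220,240,14,(609,-260))
box(W,'barrel',300,345,150,190,150,205)
fitc(W,300,340,150,190,130,200,12,(609,-260))
E
```

```text
knob 1339 mean [ 611.4 -258.5  242.9] rect [ 609.6 -260.2] [27.7 28. ] 41.3 circ [ 609.6 -260.5] 14.3 z [225.1 245.6 247.1]
knobtop 1088 mean [ 610.2 -259.8  245.7] rect [ 609.8 -260.5] [27.  27.7] 20.5 circ [ 609.5 -260.5] 14.3 z [243.8 245.9 247.2]
fit [ 609.4 -260.7] 234 med res 0.23
barrel 1253 mean [ 617.4 -248.5  166.8] rect [ 614.9 -252.2] [31.3 46.1] 7.7 circ [ 615.6 -252.3] 27.2 z [159.5 161.3 198.3]
fit [ 617.1 -244.4] 1105 med res 3.89
```

Request:
arm_command([
  {"linear": [-0.7,0.4,1.8],"yaw": 0.008,"grip": 0.6},
  {"linear": [-0.7,0.4,1.7],"yaw": 0.008,"grip": 0.6},
  {"linear": [-0.7,0.4,1.3],"yaw": 0.008,"grip": 0.6},
  {"linear": [0,0,0],"yaw": 0,"grip": 0.6},
  {"linear": [0,0,0],"yaw": 0,"grip": 0.6},
  {"linear": [0,0,0],"yaw": 0,"grip": 0.6},
  {"linear": [0,0,0],"yaw": 0,"grip": 0.6},
  {"linear": [0,0,0],"yaw": 0,"grip": 0.6},
])

```text
t: 21.05
eef_pos: [609.8, -255.4, 298.0]
tool_rot: [0.016, 0.013, 0.708, -0.706]
contact_force: [-0.3, -1.2, 0.1]
opening: 52.3
```

```bash
python3 - <<'E'
from h import *
plan([(611,-260.5,260),(611,-260.5,217)],-90,[2,4])
p,d,c=snap('wrist','w11');W=wcloud(d,c)
box(W,'knobtop',250,330,180,300,240,260)
fitc(W,250,330,180,300,220,240,14,(609,-260))
E
```

```text
t 21.05 pos [ 609.8 -255.4  298. ] jawang -89.7 y [ 0.042  0.002 -0.999] F [-0.3 -1.2  0.1] open 52.3 j [ 0.67  0.34 -0.44  1.33  0.13  1.46 -1.33]
[0.02, 1.9, 0.26] 0.001
[0.02, 1.9, 0.26] 0.001
[0.05, 1.07, 0.0] 0.001
[0.05, 1.07, 0.0] 0.001
[0.05, 1.07, 0.0] 0.001
[0.05, 1.07, 0.0] 0.001
knobtop 1142 mean [ 610.6 -260.2  245.7] rect [ 609.7 -260. ] [26.6 27.4] 39.8 circ [ 609.5 -260.3] 14.1 z [243.4 245.9 247.2]
fit [ 609.  -260.3] 254 med res 0.2
```

View pics/w11.png

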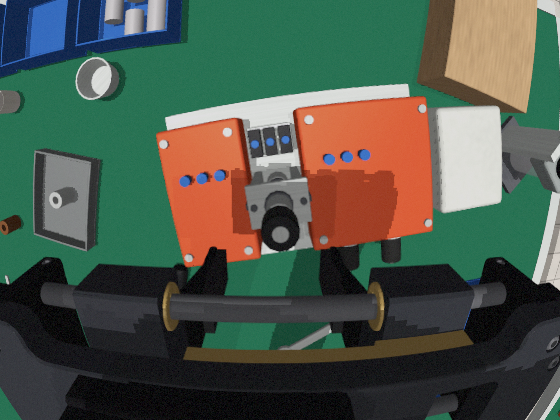

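The knob sits between the fingers' lines at (280,228), and its position is confirmed at (609.5,-260.3). Lowering around it.

Request:
arm_command([
  {"linear": [0,1.5,0.3],"yaw": 0,"grip": 0.6},
  {"linear": [0,1.5,0.2],"yaw": 0,"grip": 0.6},
  {"linear": [0.1,1.2,0],"yaw": 0,"grip": 0.6},
  {"linear": [0.1,1.2,0],"yaw": 0,"grip": 0.6},
  {"linear": [0.1,1.2,0],"yaw": 0,"grip": 0.6},
  {"linear": [0,0.8,0],"yaw": 0,"grip": 0.6},
  {"linear": [0,0.4,0],"yaw": 0,"grip": 0.6},
  {"linear": [0,0,0],"yaw": 0,"grip": 0.6},
])

```text
t: 22.1
eef_pos: [609.3, -260.5, 213.1]
tool_rot: [0.016, 0.013, 0.708, -0.706]
contact_force: [0.3, 0.0, -0.2]
opening: 52.1
```

```bash
python3 - <<'E'
from h import *
plan([(611,-260.4,218)],-90,[1])
E
```

```text
t 22.1 pos [ 609.3 -260.5  213.1] jawang -89.8 y [ 0.04   0.003 -0.999] F [ 0.3  0.  -0.2] open 52.1 j [ 0.68  0.37 -0.44  1.46  0.15  1.31 -1.33]
[-0.19, -0.48, -0.01] 0.004
```

Request:
arm_command([
  {"linear": [-0.2,-0.4,0],"yaw": 0,"grip": 0.6},
  {"linear": [0,0,0],"yaw": 0,"grip": 0.2},
  {"linear": [0,0,0],"yaw": 0,"grip": 0.2},
  {"linear": [0,0,0],"yaw": 0,"grip": 0.2},
  {"linear": [0,0,0],"yaw": 0,"grip": 0.2},
  {"linear": [0,0,0],"yaw": 0,"grip": 0.2},
  {"linear": [0,0,0],"yaw": 0,"grip": 0.2},
  {"linear": [0,0,0],"yaw": 0,"grip": 0.2},
], force=55)

```text
t: 23.1
eef_pos: [612.1, -260.3, 219.1]
tool_rot: [0.017, 0.013, 0.708, -0.706]
contact_force: [-0.5, 0.0, 1.6]
opening: 27.2
```

```bash
python3 - <<'E'
from h import *
s,R=stat(); print((R.T@np.array([0,0,1])).round(4)); snap('scene','s12')
p,d,c=snap('wrist','w12'); W=wcloud(d,c)
box(W,'knobtop',250,310,220,300,235,260)
cv2.imwrite('pics/s12c.png',cv2.resize(cv2.imread('pics/s12.png')[110:230,140:260],None,fx=5,fy=5,interpolation=cv2.INTER_CUBIC))
E
```

```text
t 23.1 pos [ 612.1 -260.3  219.1] jawang -89.7 y [ 0.042  0.002 -0.999] F [-0.5  0.   1.6] open 27.2 j [ 0.68  0.37 -0.44  1.45  0.15  1.32 -1.33]
[-0.0425 -0.9991 -0.0021]
knobtop 1926 mean [ 616.7 -263.3  244.8] rect [ 615.4 -263.8] [29.3 16.5] 88.0 circ [ 614.3 -264. ] 16.1 z [237.9 245.6 249.1]
```

View pics/s12c.png

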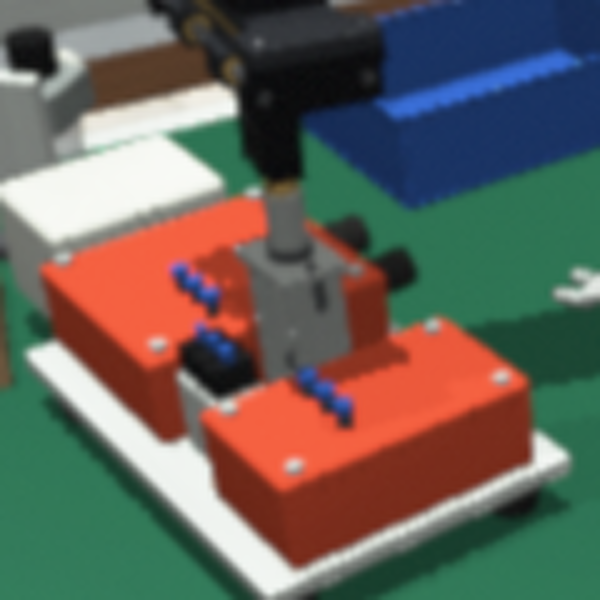

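View pics/w12.png

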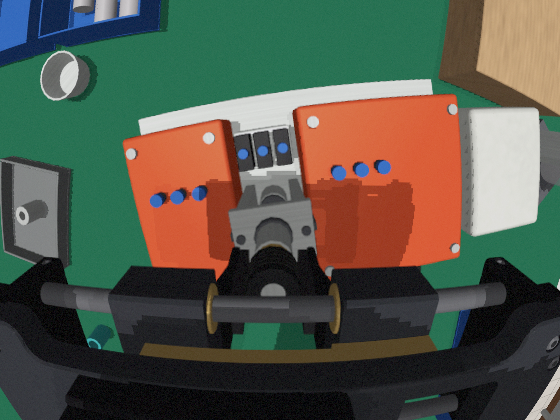

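Request:
arm_command([
  {"linear": [0,-0.4,0],"yaw": 0,"grip": 0.2},
  {"linear": [0,-0.6,0],"yaw": 0,"grip": 0.2},
  {"linear": [-0.1,-0.6,0],"yaw": 0,"grip": 0.2},
  {"linear": [0,-0.6,0],"yaw": 0,"grip": 0.2},
  {"linear": [0,-0.6,0],"yaw": 0,"grip": 0.2},
  {"linear": [-0.1,-0.6,0],"yaw": 0,"grip": 0.2},
  {"linear": [0,-0.4,0],"yaw": 0,"grip": 0.2},
  {"linear": [0,0,0],"yaw": 0,"grip": 0.2},
], force=60)

```text
t: 24.2
eef_pos: [612.0, -260.3, 255.2]
tool_rot: [0.015, 0.012, 0.709, -0.705]
contact_force: [3.0, -0.8, -9.8]
opening: 27.1
```

```bash
python3 - <<'E'
from h import *
plan([(612,-260.3,274.1)],None,[3]); snap('scene','s13')
cv2.imwrite('pics/s13c.png',cv2.resize(cv2.imread('pics/s13.png')[110:210,150:250],None,fx=6,fy=6,interpolation=cv2.INTER_CUBIC))
E
```

```text
t 24.2 pos [ 612.  -260.3  255.2] jawang -89.7 y [ 0.039  0.004 -0.999] F [ 3.  -0.8 -9.8] open 27.1 j [ 0.67  0.36 -0.44  1.39  0.14  1.39 -1.33]
[-0.03, -0.63, -0.0] -0.0
[-0.03, -0.63, -0.0] -0.0
[-0.03, -0.63, -0.0] -0.0
```

View pics/s13c.png

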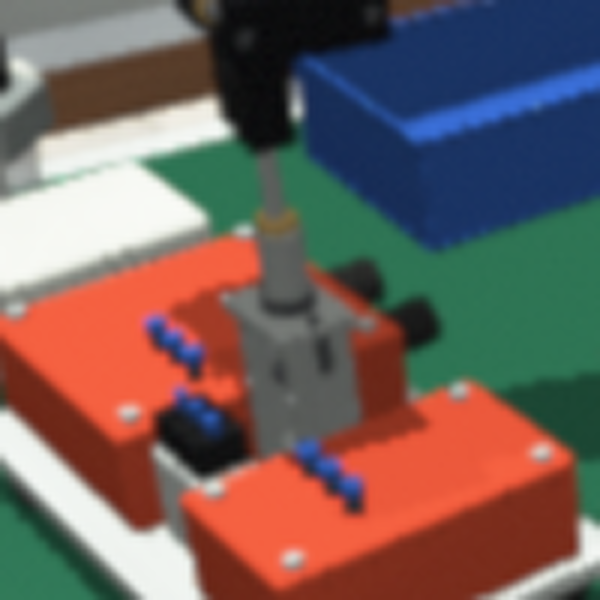

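Rod is at about 36 mm, and the pull of about 10 N matches the spring. 19 mm to go.

Request:
arm_command([
  {"linear": [0,-0.6,0],"yaw": 0,"grip": 0.2},
  {"linear": [-0.1,-0.6,0],"yaw": 0,"grip": 0.2},
  {"linear": [0,-0.4,0],"yaw": 0,"grip": 0.2},
  {"linear": [0,-0.2,0],"yaw": 0,"grip": 0.2},
  {"linear": [0,0,0],"yaw": 0,"grip": 0.2},
  {"linear": [0,0,0],"yaw": 0,"grip": 0.2},
  {"linear": [0,0,0],"yaw": 0,"grip": 0.2},
  {"linear": [0,0,0],"yaw": 0,"grip": 0.2},
])

```text
t: 25.25
eef_pos: [611.9, -260.3, 271.5]
tool_rot: [0.015, 0.011, 0.709, -0.705]
contact_force: [3.5, -0.7, -11.3]
opening: 26.6
```

```bash
python3 - <<'E'
from h import *
plan([(612,-260.3,274.1)],None,[1]); snap('scene','s14')
cv2.imwrite('pics/s14c.png',cv2.resize(cv2.imread('pics/s14.png')[120:160,175:215],None,fx=14,fy=14,interpolation=cv2.INTER_CUBIC))
p,d,c=snap('wrist','w14'); W=wcloud(d,c)
box(W,'knobtop',250,310,220,300,290,315);s=ctrl.get_state();print(s['eef_pos'])
E
```

```text
t 25.25 pos [ 611.9 -260.3  271.5] jawang -89.7 y [ 0.037  0.005 -0.999] F [  3.5  -0.7 -11.3] open 26.6 j [ 0.67  0.36 -0.44  1.36  0.14  1.42 -1.32]
[-0.02, -0.26, -0.0] -0.0
knobtop 1853 mean [ 616.5 -263.3  297.7] rect [ 615.2 -263.7] [29.1 16.9] 87.0 circ [ 613.7 -264. ] 15.7 z [291.6 298.  304.2]
[ 611.925875   -260.29285588  271.51982009]
```

View pics/s14c.png

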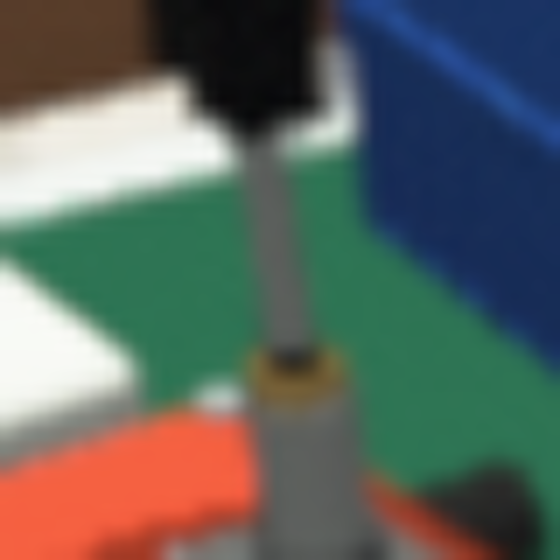

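Request:
arm_command([
  {"linear": [0,-0.3,0],"yaw": 0,"grip": 0.2},
  {"linear": [0,0,0],"yaw": 0,"grip": 0.2},
  {"linear": [0,0,0],"yaw": 0,"grip": 0.2},
  {"linear": [0,0,0],"yaw": 0,"grip": 0.2},
  {"linear": [0,0,0],"yaw": 0,"grip": 0.2},
  {"linear": [0,0,0],"yaw": 0,"grip": 0.2},
  {"linear": [0,0,0],"yaw": 0,"grip": 0.2},
  {"linear": [0,0,0],"yaw": 0,"grip": 0.2},
])

```text
t: 26.35
eef_pos: [611.9, -260.3, 274.6]
tool_rot: [0.015, 0.011, 0.709, -0.705]
contact_force: [3.9, -0.3, -12.1]
opening: 26.8
```

```bash
python3 - <<'E'
from h import *
plan([(612,-260.3,274.3)],None,[1]); snap('scene','s15')
cv2.imwrite('pics/s15c.png',cv2.resize(cv2.imread('pics/s15.png')[120:160,175:215],None,fx=14,fy=14,interpolation=cv2.INTER_CUBIC))
p,d,c=snap('wrist','w15'); W=wcloud(d,c)
box(W,'knobtop',250,310,220,300,290,315);s=ctrl.get_state();print(s['eef_pos'])
E
```

```text
t 26.35 pos [ 611.9 -260.3  274.6] jawang -89.7 y [ 0.037  0.006 -0.999] F [  3.9  -0.3 -12.1] open 26.8 j [ 0.67  0.36 -0.44  1.36  0.14  1.43 -1.32]
[-0.01, 0.03, -0.0] -0.0
knobtop 1966 mean [ 616.8 -263.3  300. ] rect [ 615.5 -263.8] [29.6 16.6] 88.5 circ [ 614.5 -264.1] 16.2 z [291.7 301.  303.2]
[ 611.9262258  -260.30128695  274.57659391]
```

View pics/s15c.png

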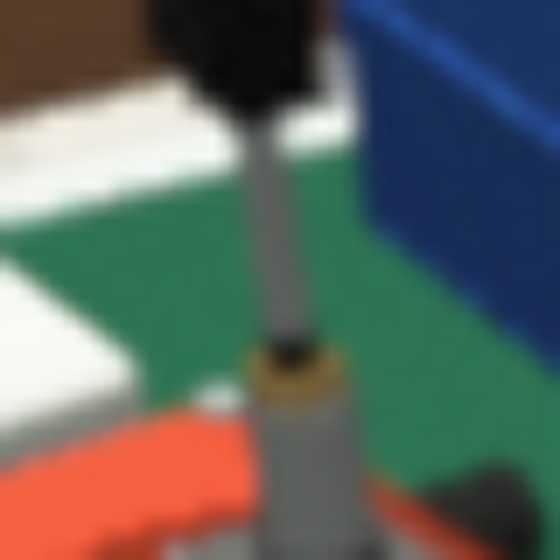

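View pics/s15.png

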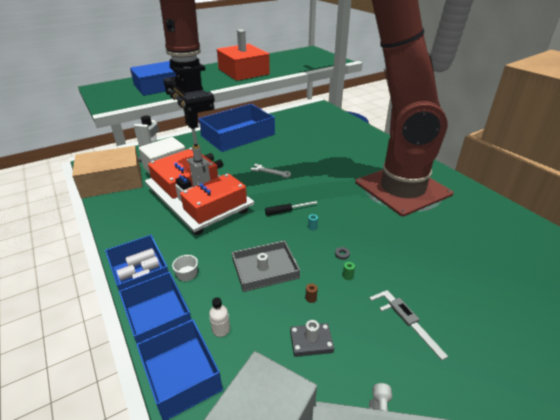

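The dark band now shows whole just above the brass mouth (crop 293,350). TCP rise is 55.5 mm and knob-top rise by wrist depth is 55.4 mm. Both sleeves and the bystanders are in place, so I'm handing in.

```bash
python3 - <<'E'
from h import *
stat(); print(ctrl.sign_off())
E
```

```text
t 26.45 pos [ 611.9 -260.3  274.6] jawang -89.7 y [ 0.037  0.006 -0.999] F [  3.6  -0.3 -11.8] open 26.8 j [ 0.67  0.36 -0.44  1.36  0.14  1.43 -1.32]
the job is handed in; nothing more can be done
None
```

The job is done and was handed in at t = 26.5 s, in the order asked; no verdict is reported.

- **Sleeves:** The top view showed which sleeve had the wide bore. It went over the gauge pin and was released, fully home: its top reads 57–58 mm above the bench (58 expected), centred on the pin. The narrow-bore sleeve stands in the grey scrap tray.
- **Rod:** The magazine rod is pulled up and still held by its knob at about 55.5 mm. The gripper's rise was 55.5 mm, the knob's rise by wrist camera depth was 55.4 mm, and the pull was about 12 N.
- **Other things:** In the last scene picture the bystanders and look-alikes stand where they were.
- **Weak spots:** The dark band is only 2–3 pixels high in the scene camera, so that picture supports the 55 mm mark but does not prove it. About 3.6 N of sideways force and a 2° tool tilt remained at the end. I did not correct either.

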